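# Fit the cover plate on the cylinder head port

## Robot

A 7-joint arm with a two-finger parallel gripper is mounted at the origin on the work surface. World frame = base frame: x ahead of the robot, y to its left, z up, the work surface at z = 0. Lengths are in m, angles in rad, forces in N, time in s.
With the tool pointing down it reaches from about 0.35 to 0.9 m from the base axis. Payload 8.1 kg.
Tool frame: the origin (TCP) lies at the very end of the fingers, on their centre line; the grasp point (between the pads) lies 19 mm behind it (manip.hold_point_z is the distance from the TCP to the grasp point, in m); z points along the fingers, y is the direction in which the jaws open and shut (so a half turn about z gives the same grasp; the last joint's range is limited). The gripper opens to 85 mm and grips with 20 to 120 N. Pads are 22 mm wide; open, the fingers measure 114 mm over their backs; the gripper's body (76 mm by 85 mm) begins 54 mm behind the grasp point. The pads swing forward as they close: fully open they stand 13 mm farther back than shut.
Start: joints at [-1.384, 0.434, 0.025, 1.573, -0.012, 1.134, -0.075], TCP at [0.179, 0.599, 0.231] pointing down, gripper open.
Joint ranges: [-2.62, 2.62], [-0.44, 2.09], [-1.27, 1.32], [0.08, 2.57], [-1.32, 4.46], [0.12, 2], [-2.74, 2.74]. Speed limits (rad/s): [2.22, 2.22, 3.01, 3.01, 3.14, 3.14, 3.14].

## Interface

Orientations are given as a unit quaternion [w, x, y, z].
In Python, from bench import manip, read_camera, camera_params, order gives the robot as it stands.
- The arm moves only by the tool jog_arm, never from a script. Its argument "steps" is a list of rows, each a list of 6 numbers: the shift along the world's x, y, z in cm, then the turn, a rotation vector about the world's x, y, z in rad. In form: [[dx, dy, dz, ax, ay, az], ...]. A call has 1 to 8 rows; each row is the pose to reach, as a shift and turn from the pose commanded when the call began; what a row does not reach only later rows make up. A row lasts 1/8 s, in which the tool goes at most 62.5 mm and 10.7 degrees, less where a joint would pass 70% of its speed; a pose out of reach is approached as far as the arm can. A call with a gripper value outside its range is refused whole. "hand" is the closure in counts, from 0 (fully open) to 255 (shut), set as the call begins (left out, the last holds). The fingers move at their own pace and stop on an object; the grip force is fixed at half the most. Time passes only in rows, so rows that repeat a pose let the fingers close. It gives the time, the measured TCP pose, the force and the opening at its end, in the units of the state.
- manip.sense(): the state, without advancing time (a new reading comes with each control period).
- read_camera(name): name is "scene" or "top" or "wrist"; returns (picture, depth): 400x640x3 uint8, blue, green, red; 400x640 float32, m along the optical axis (not along the pixel's ray), 0 where there is no reading.
- camera_params(name): a dict with "fx", "fy", "cx", "cy" (pixels), "R" (3x3) and "t" (3): a world point X has camera coordinates R X + t. Camera axes: x right, y down, z forward; pixel columns grow to the right and rows downward; lengths in m; the calibration is good to about 2 mm. A picture is of the moment at which its call begins: read the wrist's pose just before it. camera_params takes no time and is no camera call; for the wrist camera it gives the pose at the moment of the call.
- order.finish_job(): hands the job in, once; it reports no verdict.
The state is a dict: "time": time; "q": joint angles; "joint_velocities": joint speeds; "tau": joint torques, N m; "ee_pos": TCP position; "eef_rot": TCP orientation; "force": force on the tool from outside, world axes, zero at the start; "torque": the same for the moment, N m; "opening": opening from 0.0 (shut) to 1.0 (fully open).
Only numpy, scipy, OpenCV 4.12 (cv2) and the standard library are available. Lean on these libraries where they do the work, as an engineer would, in place of code of your own. Each camera call takes 0.05 s, during which the arm holds its last target.

## Task

Close the port on top of the cylinder head: take the two-hole aluminium cover plate out of its wooden cradle, lower it over the stud and the dowel pin between the ribs, and press it down against the tight rubber seal until it sits level and flush on the machined seat. The cradle and the ribs leave different sides of the plate free, so put it down on the cardboard and take it the other way. Leave all the other things on the bench where they are.

Things in the scene. Friction and masses are not known exactly. Their poses are not given: they have to be found in the camera images.
- plate_center (a point): Centre (half-way up) of the cover plate to be fitted: a bare aluminium plate 66 mm along its x, 48 mm along its y, 12 mm thick (z up), 0.08 to 0.17 kg, with two through-holes: a 13.8 mm one at the centre and a 9.8 mm one 20 mm along +x. It starts lying flat in the wooden cradle.
- plate_pinhole (a point): Centre (half-way up) of the plate's smaller, off-centre hole, 20 mm along the plate's +x from plate_center.
- rack_bed (a point): Centre of the bed of the fixed wooden cradle, 20 mm above the bench. The bed is 56 mm long in x: the plate's short ends overhang it by 5 mm each, 14 mm above a base board (110 x 90 mm). Walls 8 mm thick, 22 mm high and 56 mm long stand 2.5 mm off the plate's long sides (+-y), 10 mm higher than the plate: here only its short ends (66 mm apart) can be taken.
- card_center (a point): Centre of the top of a bare cardboard sheet (fixed, 130 x 120 mm, 3 mm thick) between cradle and head, kept free: a place to put the plate down.
- seat (a point): Centre of the machined seat on top of the fixed, finned single-cylinder aluminium head (150 mm in x, 130 mm in y), 74 mm above the bench, where the plate's underside belongs; z up. A steel stud 12 mm across stands here, its top 31 mm above the seat, the last 7 mm tapered to a 5 mm tip. The seat is 46 mm wide in y.
- deck (a point): Point on the head's deck 14 mm below the seat centre, axes as the seat's. Two cast ribs (8 mm thick, 70 mm long in y) rise 20 mm above the seat, inner faces 37 mm from the centre in +-x: 4 mm clear of the seated plate's short ends, so it cannot be held by these there. Both +-y sides are open: there it is held by its long sides (48 mm apart).
- dowel (a point): Foot of the steel dowel pin, at seat level, 20 mm along the seat's +x from the stud: 8 mm diameter, top 22.5 mm above the seat, the last 4.5 mm tapered. The plate's smaller hole goes over it, so plate x lies along seat x.
- seal (a joint): How far the black rubber seal frame round the stud and dowel (61 mm in x by 42 mm in y outside, bars 4 mm wide) has been pressed down, m: at 0 its top stands 5 mm above the seat; it starts at 0 to 0.0015; at 0.005 it is level with the seat; stop at 0.0055. It is tight: it takes about 12 N of push to move, stays where it is left, and carries the plate's own weight without moving.
- cross_cover: Cross-shaped aluminium cover with one centre hole, 64 mm across, 10 mm thick, origin at its underside; a bystander, loose.
- small_plate: Small plain aluminium plate without through-holes, 50 x 36 x 10 mm, origin at its underside; a bystander, loose.
- valve: Steel engine valve standing on its 34 mm head, stem up, 100 mm tall, origin at its underside; a bystander, loose.
- spanner: Steel open-ended spanner lying flat; a bystander, loose.
- socket: Steel socket, upright tube 26 mm across and 38 mm tall, origin at its underside; a bystander, loose.
- oil_can: Aluminium can 60 mm across and 130 mm tall, origin at its underside; a bystander, loose.
- parts_dish: Shallow steel dish 90 mm across, origin at its underside; a bystander, loose.
Mind the look-alikes: they are no part of the job. What is shaped like the part that bears plate_center but purple or yellow is not meant.

How it is judged:
At the end, for the whole second after the job is handed in: The plate sits over stud and dowel, flush on the seat: its underside within 1.5 mm of the seat, level within 0.03 rad, centred within 3 mm on the stud, its smaller hole within 3 mm of the dowel (z of plate_center in the frame of seat between 0.004 and 0.0075 m and horizontal distance between plate_center and seat below 0.003 m and horizontal distance between plate_pinhole and dowel below 0.003 m and angle between the x axis of plate_center and the x axis of seat, either way round below 0.1 rad and angle between the z axis of plate_center and the z axis of seat, either way round below 0.03 rad); the robot touches nothing.
It fails at once if a bystander is moved by more than 30 mm (distance of any of cross_cover, small_plate, valve, spanner, socket, oil_can, parts_dish from where it was at the start of the episode above 0.03 m).
It also fails if it takes over 62 s, if anything falls off the work surface, if the arm or the gripper's body presses on something with over 40 N, if the wrist force passes 120 N, or if a joint passes its speed limit or range.

## Working session

There is one attempt and no reset: what is moved stays moved. The work goes in short steps, Python scripts to look and compute and a tool call to move; the robot and the scene stay as the last step left them, time stands still between calls to the robot, and variables do not carry over. Pictures are saved under pics/ and viewed, and the job is handed in when it is done.

Besides the shell and the picture viewer there is one more tool, called after "Request:" as name(argument=value, ...) on one line, values as JSON. jog_arm: Moves the arm, as the interface text tells. Its arguments: {"type":"object","properties":{"steps":{"type":"array"},"hand":{"type":"number"}},"required":["steps"]}

```bash
ls; mkdir -p pics; python3 - <<'E'
from bench import manip, read_camera, camera_params, order
import cv2,numpy as np
s=manip.sense(); print(s['time'],s['ee_pos'],s['eef_rot'],s['force'],s['opening'],manip.hold_point_z)
for n in ("scene","top"):
    im,d=read_camera(n); cv2.imwrite(f'pics/{n}0.png',im); np.savez(f'{n}0.npz',im=im,d=d,**camera_params(n)); print(n,camera_params(n))
E
```

```text
pics
0.0 [0.17852106 0.59841631 0.23053266] [-2.74636248e-05  1.44417707e-01  9.89516487e-01 -8.04928799e-04] [-0.10519748 -0.4264525   0.43359071] 1.0012979225403258 0.0187
scene {'fx': 367.7237028077065, 'fy': 367.7237028077065, 'cx': 321.8453362817126, 'cy': 194.582212165746, 'R': array([[ 0.10832644,  0.99398923,  0.01583655],
       [ 0.71921496, -0.06736371, -0.69151426],
       [-0.68629091,  0.08629916, -0.7221892 ]]), 't': array([-0.04239565, -0.34760187,  1.55553589])}
top {'fx': 431.9326080821568, 'fy': 431.9326080821568, 'cx': 319.91236070905677, 'cy': 193.45823553262403, 'R': array([[-0.00341022, -0.99996108,  0.00813675],
       [-0.99793457,  0.00288112, -0.06417392],
       [ 0.06414798, -0.00833879, -0.99790556]]), 't': array([-0.00673619,  0.55852046,  1.31674761])}
```

View pics/scene0.png

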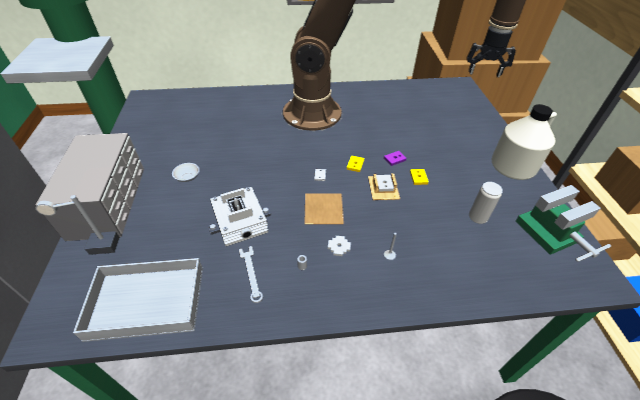

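View pics/top0.png

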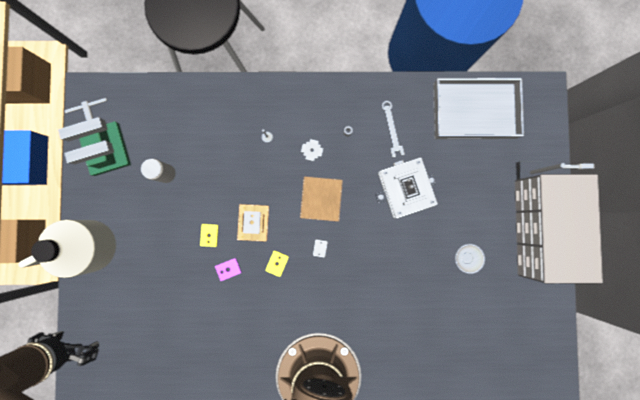

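The top view shows the cradle with its plate at about (253,222), the card at (321,199) and the head at (408,188). Next I zoom in.

```bash
python3 - <<'E'
import cv2,numpy as np
a=np.load('top0.npz');im=a['im']
c=im[190:255,225:285]; e=im[140:235,365:450]
cv2.imwrite('pics/z1.png',np.hstack([cv2.resize(c,(400,433),interpolation=2),cv2.resize(e,(388,433),interpolation=2)]))
b=np.load('scene0.npz')['im']
cv2.imwrite('pics/z2.png',np.hstack([cv2.resize(b[165:205,360:405],(400,356),interpolation=2),cv2.resize(b[180:250,200:280],(400,356),interpolation=2)]))
d=a['d'];R=a['R'];t=a['t'];
def P(u,v):
    z=d[v,u];c=np.array([(u-a['cx'])/a['fx']*z,(v-a['cy'])/a['fy']*z,z]);return R.T@(c-t)
for p in [(253,222),(253,214),(247,222),(321,199),(408,188),(395,180),(300,300),(415,205)]: print(p,P(*p).round(4))
E
```

```text
(253, 222) [0.4712 0.1974 0.0182]
(253, 214) [0.4955 0.1952 0.0342]
(247, 222) [0.4713 0.2133 0.0342]
(321, 199) [ 0.5419 -0.0119  0.0065]
(408, 188) [ 0.5699 -0.2683  0.0796]
(395, 180) [ 0.5961 -0.2346  0.0554]
(300, 300) [0.2314 0.0537 0.003 ]
(415, 205) [ 0.5204 -0.293   0.0585]
```

View pics/z1.png

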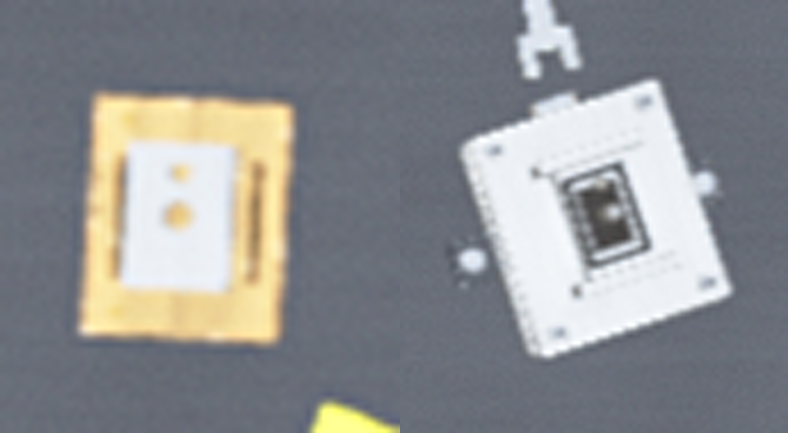

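View pics/z2.png

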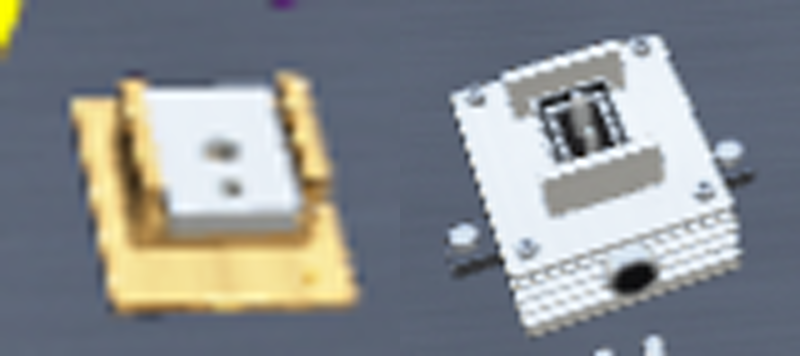

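The plate's small hole points to roughly +x in the world. The ribs put seat x at a small positive yaw, and the dowel side still has to be settled. I'll check the wrist camera's mounting, then approach.

```bash
python3 - <<'E'
from bench import manip, camera_params
import numpy as np
from scipy.spatial.transform import Rotation as Ro
s=manip.sense();p=camera_params('wrist');q=s['eef_rot'];T=Ro.from_quat([q[1],q[2],q[3],q[0]]).as_matrix()
C=-p['R'].T@p['t']; print('cam in tool',T.T@(C-s['ee_pos']),'\n',(T.T@p['R'].T).round(3),p['fx'],p['cx'],p['cy'])
print(T.round(3))
a=np.load('top0.npz');R=a['R'];t=a['t']
def cast(u,v,z):
    d=R.T@np.array([(u-a['cx'])/a['fx'],(v-a['cy'])/a['fy'],1]);o=-R.T@t
    return o+d*(z-o[2])/d[2]
# zoom1 coords -> px
f=lambda x,y:(225+x*60/400,190+y*65/433)
for x,y in [(180,217),(180,174),(128,145),(238,145),(228,290),(125,287)]:
    print(cast(*f(x,y),0.032).round(4))
E
```

```text
cam in tool [ 0.08481673 -0.00031185 -0.14341375] 
 [[-0.001 -0.946 -0.325]
 [ 1.    -0.001 -0.   ]
 [-0.    -0.325  0.946]] 321.56927558636687 313.63594080456534 204.30774998758307
[[-0.958  0.286 -0.   ]
 [ 0.286  0.958 -0.001]
 [-0.    -0.001 -1.   ]]
[0.4695 0.1984 0.032 ]
[0.4891 0.1985 0.032 ]
[0.5024 0.2224 0.032 ]
[0.5022 0.1722 0.032 ]
[0.4362 0.1764 0.032 ]
[0.4377 0.2232 0.032 ]
```

Request:
jog_arm(steps=[[29.1, -40, -3, 0, 0, -1.281], [29.1, -40, -3, 0, 0, -1.281], [29.1, -40, -3, 0, 0, -1.281], [29.1, -40, -3, 0, 0, -1.281], [29.1, -40, -3, 0, 0, -1.281], [29.1, -40, -3, 0, 0, -1.281], [29.1, -40, -3, 0, 0, -1.281], [29.1, -40, -3, 0, 0, -1.281]])

```text
time: 1.1
ee_pos: [0.4704, 0.1971, 0.2012]
eef_rot: [0.0, 0.708, 0.706, -0.0]
force: [0.3, 1.4, 0.3]
opening: 0.999
```

Request:
jog_arm(steps=[[0, 0, -3, 0, 0, 0], [0, 0, -5, 0, 0, 0], [0, 0, -5, 0, 0, 0], [0, 0, -5, 0, 0, 0]])

```text
time: 1.6
ee_pos: [0.4699, 0.1992, 0.1519]
eef_rot: [0.0, 0.707, 0.707, 0.0]
force: [0.1, 0.2, 0.7]
opening: 0.999
```

```bash
cat > h.py <<'E'
from bench import manip, read_camera, camera_params, order
import cv2,numpy as np
from scipy.spatial.transform import Rotation as Ro
def shot(name,out):
    p=camera_params(name); im,d=read_camera(name); s=manip.sense()
    cv2.imwrite(f'pics/{out}.png',im); np.savez(f'{out}.npz',im=im,d=d,**p)
    print(s['time'],np.round(s['ee_pos'],4),np.round(s['eef_rot'],3),np.round(s['force'],1),round(s['opening'],3)); return im,d,p
def cast(p,uv,z):
    uv=np.atleast_2d(uv).astype(float)
    c=np.c_[(uv[:,0]-p['cx'])/p['fx'],(uv[:,1]-p['cy'])/p['fy'],np.ones(len(uv))]
    d=c@p['R']; o=-p['R'].T@p['t']; return o+d*((z-o[2])/d[:,2])[:,None]
def proj(p,X):
    c=np.atleast_2d(X)@p['R'].T+p['t']; return np.c_[c[:,0]/c[:,2]*p['fx']+p['cx'],c[:,1]/c[:,2]*p['fy']+p['cy']]
E
python3 - <<'E'
from h import *
shot('wrist','w1')
E
```

```text
1.65 [0.47   0.1993 0.1521] [0.    0.707 0.707 0.001] [ 0.6 -0.1  0.5] 1.002
```

View pics/w1.png

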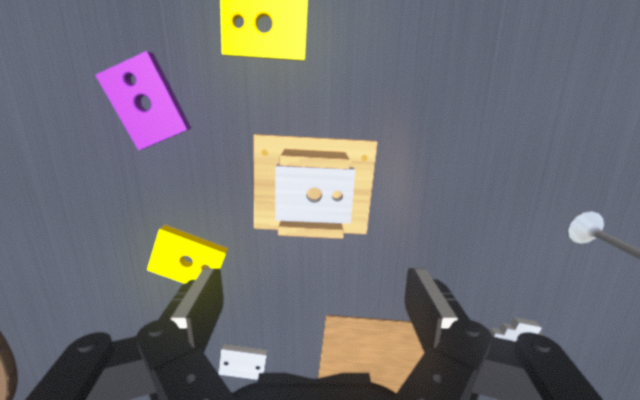

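The wrist view shows the plate in the cradle around (315,195), with its small hole at (337,196) toward world +x. I'll measure it by contour.

```bash
cat >> h.py <<'E'
def plate(im,p,z,roi,lo=120,top=True):
    x0,y0,x1,y1=roi; sub=im[y0:y1,x0:x1]; hsv=cv2.cvtColor(sub,cv2.COLOR_BGR2HSV)
    m=((hsv[...,1]<40)&(hsv[...,2]>lo)).astype(np.uint8)
    cs,h=cv2.findContours(m,cv2.RETR_EXTERNAL,cv2.CHAIN_APPROX_NONE)
    c=max(cs,key=cv2.contourArea); c=c[:,0]+[x0,y0]
    W=cast(p,c,z)[:,:2]; r=cv2.minAreaRect((W*1e3).astype(np.float32))
    print('rect mm',np.round(r,2) if 0 else r); print(cv2.boundingRect(c.reshape(-1,1,2)))
    return m,c
E
python3 - <<'E'
from h import *
a=np.load('w1.npz');im=a['im'];p=a
print(plate(im,p,0.032,(255,140,375,235))[0].sum())
print(cast(p,[[314,195],[337,196]],0.032), proj(p,[[.47,.1993,.032],[.47,.1993,.152]]))
cv2.imwrite('pics/w1z.png',cv2.resize(im[130:245,245:385],None,fx=5,fy=5,interpolation=2))
E
```

```text
rect mm ((469.03515625, 200.89553833007812), (49.9299201965332, 66.65457153320312), 87.5325698852539)
(275, 165, 80, 59)
4475
[[0.46917656 0.20099371 0.032     ]
 [0.48891599 0.20006766 0.032     ]] [[314.96016825 196.88209232]
 [316.05221677 268.69334925]]
```

View pics/w1z.png

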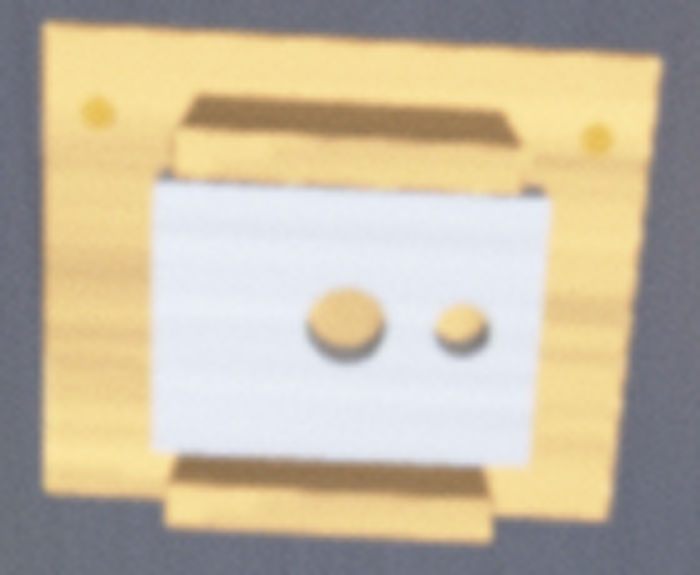

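Plate centre is (0.469, 0.2005), yaw −0.043, and the measured length of 66.7 mm fits. I'll descend with the gripper open and aligned.

Request:
jog_arm(steps=[[-0.1, 0.1, -4, 0, 0, -0.043], [-0.1, 0.1, -8, 0, 0, -0.043], [-0.1, 0.1, -11, 0, 0, -0.043], [-0.1, 0.1, -12.5, 0, 0, -0.043], [-0.1, 0.1, -13.5, 0, 0, -0.043], [-0.1, 0.1, -14.2, 0, 0, -0.043], [-0.1, 0.1, -14.4, 0, 0, -0.043], [-0.1, 0.1, -14.4, 0, 0, -0.043]])

```text
time: 2.65
ee_pos: [0.4689, 0.2001, 0.0077]
eef_rot: [0.0, 0.722, 0.692, 0.0]
force: [0.7, -0.2, -0.2]
opening: 1.0
```

```bash
python3 - <<'E'
from h import *
shot('wrist','w2')
E
```

```text
2.7 [0.4689 0.2001 0.0078] [0.    0.722 0.692 0.   ] [-0.6  0.1  0.3] 1.001
```

View pics/w2.png

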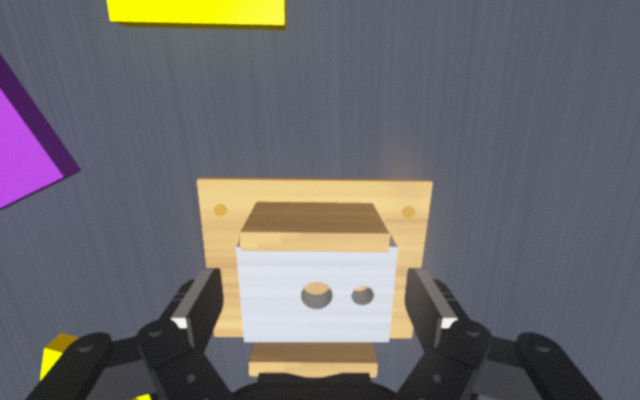

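The plate at (316,295) sits midway between the open fingers, whose pads are at columns 215 and 410. The alignment is good, so I'm closing.

Request:
jog_arm(steps=[[0, 0, 0, 0, 0, 0], [0, 0, 0, 0, 0, 0], [0, 0, 0, 0, 0, 0], [0, 0, 0, 0, 0, 0], [0, 0, 0, 0, 0, 0], [0, 0, 0, 0, 0, 0]], hand=255)

```text
time: 3.45
ee_pos: [0.4689, 0.2001, 0.0081]
eef_rot: [-0.0, 0.722, 0.692, 0.0]
force: [-1.6, -0.2, 8.9]
opening: 0.759
```

Request:
jog_arm(steps=[[0, 0, 0.5, 0, 0, 0], [0, 0, 1, 0, 0, 0], [0, 0, 2, 0, 0, 0], [0, 0, 4, 0, 0, 0], [0, 0, 6, 0, 0, 0], [0, 0, 6, 0, 0, 0]])

```text
time: 4.2
ee_pos: [0.4696, 0.2005, 0.0688]
eef_rot: [0.0, 0.722, 0.692, 0.001]
force: [0.0, 0.8, -1.1]
opening: 0.755
```

```bash
python3 - <<'E'
from h import *
shot('wrist','w3')
E
```

```text
4.25 [0.469  0.2003 0.0679] [0.    0.722 0.692 0.001] [ 0.2 -0.9 -0.9] 0.753
```

View pics/w3.png

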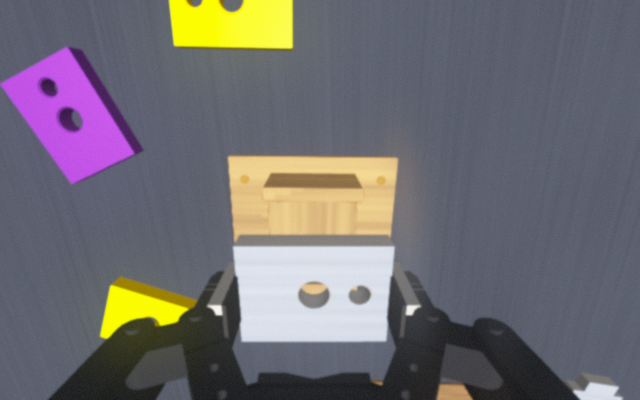

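The plate is gripped level between the pads. Before placing it, I need to know how far the fingertips reach below it, so I'll measure that from depth.

```bash
python3 - <<'E'
from h import *
for n,z in (('w2',.0078),('w3',.0679)):
    a=np.load(n+'.npz');d=a['d'];R=a['R'];t=a['t']
    v,u=np.mgrid[0:400,0:640]; c=np.stack([(u-a['cx'])/a['fx']*d,(v-a['cy'])/a['fy']*d,d],-1)
    X=(c-t)@R; C=-R.T@t
    rel=X-np.array([.469,.2002,z])
    # fingers: |rel x|>0.032 , <.06, |rel y|<.02, dark
    m=(d>0)&(abs(rel[...,0])>.034)&(abs(rel[...,0])<.06)&(abs(rel[...,1])<.013)&(rel[...,2]<.06)
    for sg in (1,-1):
        mm=m&(rel[...,0]*sg>0)&(u>180)&(u<450)
        print(n,sg,mm.sum(),np.round(np.percentile(rel[mm][:,2],[0,1,2,5,10,20,50]),4))
    # rows along column at finger
    for uu in ((212,),(225,),(408,),(400,)):
        print(n,uu,[(vv,round(float(d[vv,uu[0]]),3),rel[vv,uu[0]].round(3).tolist()) for vv in range(255,330,8)])
    if n=='w3':
        print('plate top rel',rel[315:330,270:290,2].mean(), 'front face', rel[240,270],rel[236,300])
E
```

```text
w2 1 3980 [-0.0086 -0.0075 -0.0072 -0.0065 -0.0016 -0.0009  0.0287]
w2 -1 3519 [-0.0084 -0.0071 -0.0065 -0.0018 -0.0014 -0.0009  0.0274]
w2 (212,) [(255, 0.16, [-0.052, 0.01, -0.0]), (263, 0.163, [-0.052, 0.005, -0.001]), (271, 0.139, [-0.045, 0.013, 0.021]), (279, 0.135, [-0.043, 0.012, 0.026]), (287, 0.135, [-0.044, 0.009, 0.027]), (295, 0.135, [-0.044, 0.006, 0.028]), (303, 0.135, [-0.044, 0.003, 0.029]), (311, 0.135, [-0.044, -0.001, 0.03]), (319, 0.136, [-0.044, -0.004, 0.031]), (327, 0.135, [-0.044, -0.007, 0.033])]
w2 (225,) [(255, 0.162, [-0.045, 0.009, -0.002]), (263, 0.163, [-0.046, 0.005, -0.001]), (271, 0.164, [-0.047, 0.0, -0.001]), (279, 0.167, [-0.047, -0.005, -0.002]), (287, 0.168, [-0.048, -0.01, -0.002]), (295, 0.169, [-0.048, -0.014, -0.001]), (303, 0.171, [-0.049, -0.019, -0.001]), (311, 0.172, [-0.05, -0.024, -0.001]), (319, 0.175, [-0.051, -0.03, -0.002]), (327, 0.175, [-0.051, -0.034, -0.0])]
w2 (408,) [(255, 0.162, [0.047, 0.005, -0.001]), (263, 0.163, [0.047, 0.0, -0.002]), (271, 0.145, [0.042, 0.007, 0.016]), (279, 0.145, [0.042, 0.003, 0.017]), (287, 0.145,
[... 1718 characters left out ...]
.037, 0.01, 0.034]), (295, 0.122, [0.036, 0.01, 0.04]), (303, 0.119, [0.035, 0.009, 0.044]), (311, 0.119, [0.035, 0.006, 0.045]), (319, 0.116, [0.034, 0.005, 0.048]), (327, 0.105, [0.031, 0.011, 0.058])]
w3 (400,) [(255, 0.236, [0.062, -0.03, -0.066]), (263, 0.238, [0.062, -0.037, -0.066]), (271, 0.14, [0.038, 0.009, 0.021]), (279, 0.133, [0.036, 0.01, 0.029]), (287, 0.128, [0.034, 0.01, 0.034]), (295, 0.123, [0.033, 0.01, 0.039]), (303, 0.121, [0.032, 0.008, 0.042]), (311, 0.12, [0.032, 0.006, 0.044]), (319, 0.12, [0.032, 0.003, 0.045]), (327, 0.12, [0.032, 0.0, 0.046])]
plate top rel 0.025495294435350823 front face [-0.01811944  0.02569799  0.01910923] [-0.00538842  0.025509    0.01585597]
```

```bash
python3 - <<'E'
from h import *
a=np.load('w3.npz');d=a['d'];R=a['R'];t=a['t']
v,u=np.mgrid[0:400,0:640]; c=np.stack([(u-a['cx'])/a['fx']*d,(v-a['cy'])/a['fy']*d,d],-1)
rel=(c-t)@R-np.array([.469,.2003,.0679])
for b in ((180,240),(385,450)):
    m=(u>b[0])&(u<b[1])&(abs(rel[...,0])>.033)&(abs(rel[...,0])<.06)&(rel[...,2]>-.02)&(rel[...,2]<.06)
    s=np.sort(rel[m][:,2]); print(s[:20].round(4))
    i=np.argwhere(m&(rel[...,2]<.015)); print(i[:10].tolist(), [rel[tuple(k)].round(3).tolist() for k in i[:10]])
m=(u>240)&(u<390)&(v>236)&(v<345)&(rel[...,2]>-.02)
s=np.sort(rel[m][:,2]);print(np.percentile(s,[0,1,2,5,50,95]))
cv2.imwrite('pics/w3z.png',cv2.resize(a['im'][225:350,180:450],None,fx=2.9,fy=2.9,interpolation=2))
E
```

```text
[0.0121 0.0124 0.0128 0.0129 0.0131 0.0132 0.0135 0.0137 0.0138 0.0139
 0.0141 0.0141 0.0142 0.0142 0.0144 0.0146 0.0146 0.0147 0.0147 0.0148]
[[261, 230], [261, 231], [261, 232], [261, 233], [262, 229], [262, 230], [262, 231], [262, 232], [262, 233], [263, 229]] [[-0.039, 0.013, 0.013], [-0.038, 0.013, 0.012], [-0.038, 0.013, 0.012], [-0.037, 0.013, 0.013], [-0.039, 0.013, 0.014], [-0.038, 0.013, 0.014], [-0.038, 0.012, 0.013], [-0.037, 0.013, 0.014], [-0.037, 0.013, 0.013], [-0.039, 0.012, 0.014]]
[0.0116 0.0122 0.0125 0.0128 0.0129 0.0132 0.0132 0.0134 0.0135 0.0136
 0.014  0.0142 0.0142 0.0143 0.0145 0.0147 0.0147 0.0148 0.0148 0.0148]
[[261, 393], [261, 394], [261, 395], [261, 396], [261, 397], [262, 393], [262, 394], [262, 395], [262, 396], [262, 397]] [[0.036, 0.01, 0.013], [0.037, 0.009, 0.012], [0.038, 0.009, 0.012], [0.038, 0.009, 0.013], [0.038, 0.01, 0.013], [0.036, 0.009, 0.013], [0.037, 0.009, 0.013], [0.037, 0.01, 0.014], [0.038, 0.009, 0.014], [0.038, 0.009, 0.013]]
[0.01224388 0.01588352 0.01683573 0.01911735 0.02549823 0.02650851]
```

View pics/w3z.png

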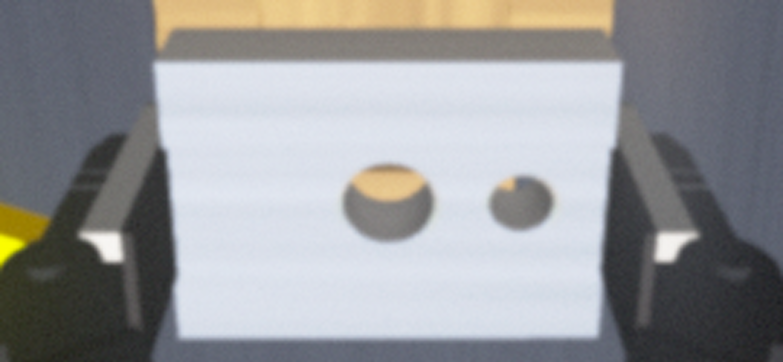

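The fingertips end only about 1–2 mm below the plate's underside, so the plate can be set down close to the card. I'll carry it there and turn it to the seat's approximate yaw.

Request:
jog_arm(steps=[[1.5, -4.5, 0, 0, 0, 0.07], [3, -9, 0, 0, 0, 0.14], [4.5, -13.5, 0, 0, 0, 0.21], [6, -18, 0, 0, 0, 0.28], [7.1, -21.2, 0, 0, 0, 0.3], [7.1, -21.2, -3, 0, 0, 0.3], [7.1, -21.2, -5, 0, 0, 0.3], [7.1, -21.2, -6, 0, 0, 0.3]])

```text
time: 5.25
ee_pos: [0.5384, -0.0122, 0.0056]
eef_rot: [-0.001, 0.611, 0.792, -0.001]
force: [0.2, -0.7, -0.7]
opening: 0.757
```

Request:
jog_arm(steps=[[0, 0, -0.5, 0, 0, 0], [0, 0, -1, 0, 0, 0], [0, 0, -1.3, 0, 0, 0], [0, 0, -1.5, 0, 0, 0], [0, 0, -1.5, 0, 0, 0]])

```text
time: 5.88
ee_pos: [0.5401, -0.0119, -0.0033]
eef_rot: [0.0, 0.611, 0.792, 0.001]
force: [-17.6, 1.3, 61.4]
opening: 0.757
```

Contact came earlier than expected, at TCP z −3 mm. I'm backing off the force before releasing.

Request:
jog_arm(steps=[[0, 0, 0.4, 0, 0, 0], [0, 0, 0.5, 0, 0, 0], [0, 0, 0.5, 0, 0, 0]])

```text
time: 6.25
ee_pos: [0.5397, -0.0119, -0.0028]
eef_rot: [0.0, 0.611, 0.792, 0.0]
force: [-1.1, -0.3, -1.8]
opening: 0.758
```

```bash
python3 - <<'E'
from h import *
im,d,a=shot('wrist','w4'); R=a['R'];t=a['t'];s=manip.sense()
v,u=np.mgrid[0:400,0:640]; c=np.stack([(u-a['cx'])/a['fx']*d,(v-a['cy'])/a['fy']*d,d],-1)
X=(c-t)@R
print('plate top z',X[310:330,260:280,2].mean(),X[310:330,350:380,2].mean(),'tcp',s['ee_pos'],'card z',X[200:220,250:380,2].mean())
E
```

```text
6.3 [ 0.5396 -0.012  -0.0029] [-0.     0.611  0.792 -0.   ] [-0.3  0.5  1.6] 0.758
plate top z 0.022526727205914757 0.022358436108540432 tcp [ 0.5396103  -0.01199297 -0.00291801] card z 0.0044750941154919665
```

View pics/w4.png

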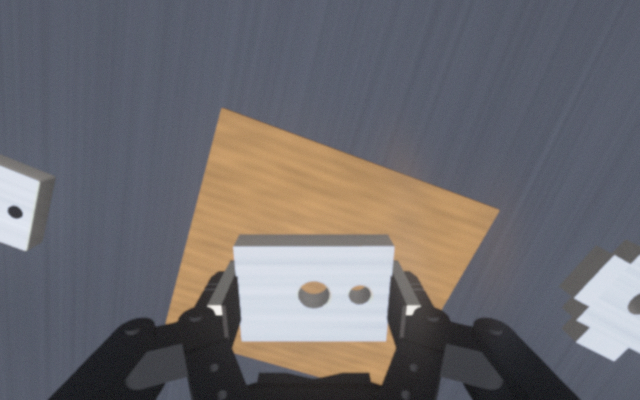

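The tips touch the card and the plate hangs about 6 mm above it, a short drop. I'm releasing it, then lifting and moving on to view the head.

Request:
jog_arm(steps=[[0, 0, 0, 0, 0, 0], [0, 0, 0, 0, 0, 0], [0, 0, 0, 0, 0, 0], [0, 0, 0, 0, 0, 0], [0, 0, 3, 0, 0, 0], [0, 0, 7, 0, 0, 0], [0, 0, 12, 0, 0, 0], [0, 0, 16, 0, 0, 0]], hand=0)

```text
time: 7.3
ee_pos: [0.5398, -0.0122, 0.1593]
eef_rot: [0.0, 0.611, 0.792, 0.0]
force: [0.1, 0.4, -1.2]
opening: 1.002
```

```bash
python3 - <<'E'
from h import *
shot('wrist','w5')
E
```

```text
7.35 [ 0.5423 -0.0123  0.1639] [0.003 0.611 0.792 0.003] [1.9 0.3 2.5] 1.001
```

View pics/w5.png

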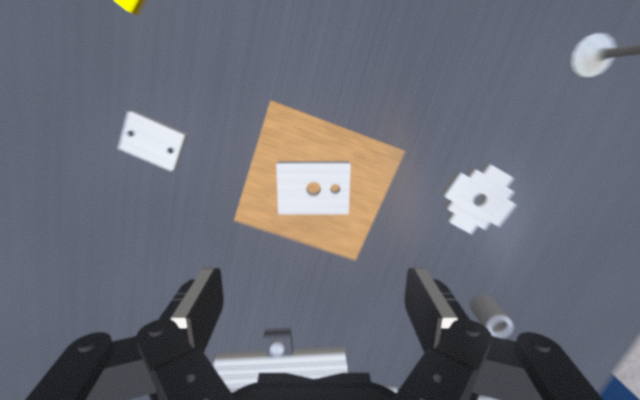

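```bash
python3 - <<'E'
from h import *
print(manip.sense()['q'],manip.sense()['ee_pos'])
E
```

```text
[-0.34094295  0.37358511  0.35196069  1.8886762  -0.16245695  0.89934327
  0.34552574] [ 0.54226538 -0.01233047  0.16387824]
```

Request:
jog_arm(steps=[[0.5, -4, 2, 0, 0, 0.18], [1, -8, 4, 0, 0, 0.36], [1.5, -12, 4, 0, 0, 0.54], [2, -16, 4, 0, 0, 0.72], [2.5, -20, 4, 0, 0, 0.9], [3, -24, 4, 0, 0, 1.08], [3, -25.5, 4, 0, 0, 1.26], [3, -25.5, 4, 0, 0, 1.44]])

```text
time: 8.35
ee_pos: [0.5689, -0.2693, 0.1967]
eef_rot: [-0.0, -0.064, 0.998, -0.0]
force: [-0.7, 0.3, -0.2]
opening: 0.998
```

Request:
jog_arm(steps=[[0, 0, 0, 0, 0, 0.13], [0, 0, 0, 0, 0, 0.13], [0, 0, 0, 0, 0, 0.13], [0, 0, 0, 0, 0, 0.13]])

```text
time: 8.85
ee_pos: [0.5696, -0.2669, 0.1973]
eef_rot: [-0.0, -0.127, 0.992, 0.0]
force: [0.6, -0.1, 0.5]
opening: 1.001
```

```bash
python3 - <<'E'
from h import *
shot('wrist','w6'); print(manip.sense()['q'])
E
```

```text
8.9 [ 0.5697 -0.2669  0.1973] [-0.    -0.127  0.992 -0.   ] [ 0.1 -0.1 -0.1] 0.998
[ 0.31737387  0.46836585  0.05257002  1.60810768 -0.02701211  1.06583897
  2.20322978]
```

View pics/w6.png

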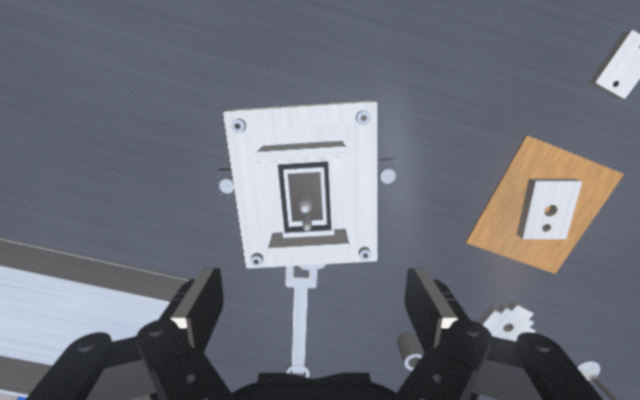

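```bash
python3 - <<'E'
from h import *
a=np.load('w6.npz')
cv2.imwrite('pics/w6z.png',cv2.resize(a['im'][135:255,245:365],None,fx=5,fy=5,interpolation=2))
E
```

```text
(no output)
```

View pics/w6z.png

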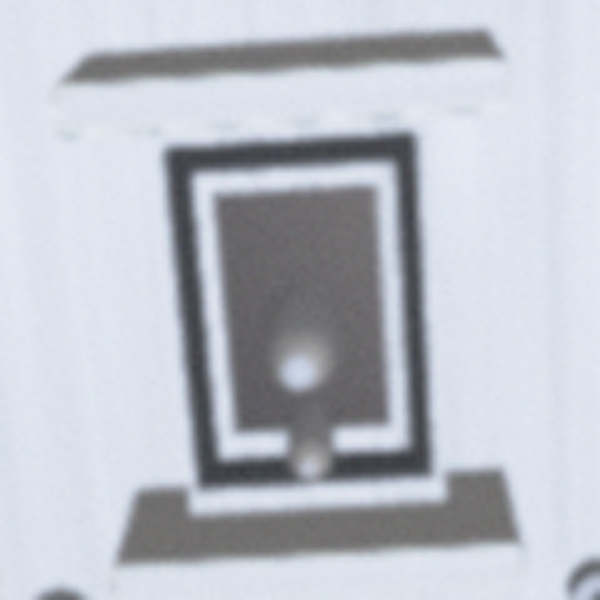

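```bash
python3 - <<'E'
from h import *
a=np.load('w6.npz');f=lambda x,y:(245+(x+.5)/5-.5,135+(y+.5)/5-.5)
s=cast(a,f(297,372),.105)[0];d=cast(a,f(310,465),.0965)[0]
print('stud',s,'dowel',d,np.linalg.norm((d-s)[:2]),np.arctan2(d[1]-s[1],d[0]-s[0]))
m=(a['im'].max(-1)<95).astype(np.uint8); m[:158]=0;m[:, :270]=0;m[:,335:]=0;m[235:]=0
cs,_=cv2.findContours(m,0,1);c=max(cs,key=cv2.contourArea)[:,0]
for z in (.078,.079):
    W=cast(a,c,z)[:,:2];r=cv2.minAreaRect((W*1000).astype(np.float32));print(z,r)
K=[f(165,150),f(413,133),f(430,472),f(200,488)];W=cast(a,K,.0785)[:,:2];print(W,W.mean(0),np.linalg.norm(np.roll(W,-1,0)-W,axis=1))
e=(W[2]+W[3]-W[0]-W[1]);print('yaw',np.arctan2(e[1],e[0]), np.arctan2(*( -(W[1]+W[2]-W[0]-W[3])[::1]*[1,-1])))
z=a['d']; 
# rect mesh: depth of seal inner
E
```

```text
stud [ 0.57158959 -0.27397644  0.105     ] dowel [ 0.58988652 -0.26746983  0.0965    ] 0.019419416857834406 0.34166549568719423
0.078 ((571.1572265625, -273.89349365234375), (59.76583480834961, 39.75128936767578), 18.124677658081055)
0.079 ((570.8388061523438, -273.94732666015625), (59.53833770751953, 39.5999870300293), 18.124704360961914)
[[ 0.54863498 -0.30294779]
 [ 0.53561279 -0.26398256]
 [ 0.59341247 -0.24504875]
 [ 0.60663239 -0.2838018 ]] [ 0.57107316 -0.27394523] [0.04108366 0.06082181 0.04094587 0.06107592]
yaw 0.3177095971452248 0.32563663471798254
```

The seat is at (0.571, −0.274) with yaw 0.318. The seal outline, stud and dowel all agree, and the dowel lies on the +x side, matching the plate's hole. Now back over the plate in this new orientation.

Request:
jog_arm(steps=[[-1, 6, 0, 0, 0, 0], [-2, 12, 0, 0, 0, 0], [-3, 18, 0, 0, 0, 0], [-3, 24, -2, 0, 0, 0], [-3, 25.5, -4, 0, 0, 0], [-3, 25.5, -5, 0, 0, 0], [-3, 25.5, -5, 0, 0, 0], [-3, 25.5, -5, 0, 0, 0]])

```text
time: 9.9
ee_pos: [0.5401, -0.0137, 0.148]
eef_rot: [0.0, -0.126, 0.992, -0.0]
force: [-0.3, -0.8, 0.7]
opening: 1.001
```

```bash
python3 - <<'E'
from h import *
im,d,p=shot('wrist','w7')
m,c=plate(im,p,.015,(270,150,370,240))
cv2.imwrite('pics/w7z.png',cv2.resize(im[130:250,250:380],None,fx=5,fy=5,interpolation=2))
E
```

```text
9.95 [ 0.5402 -0.0135  0.148 ] [ 0.001 -0.127  0.992 -0.   ] [-0.5 -0.4  0.2] 1.001
rect mm ((537.9478759765625, -11.190650939941406), (66.37772369384766, 49.02333068847656), 14.462855339050293)
(289, 155, 57, 72)
```

View pics/w7z.png

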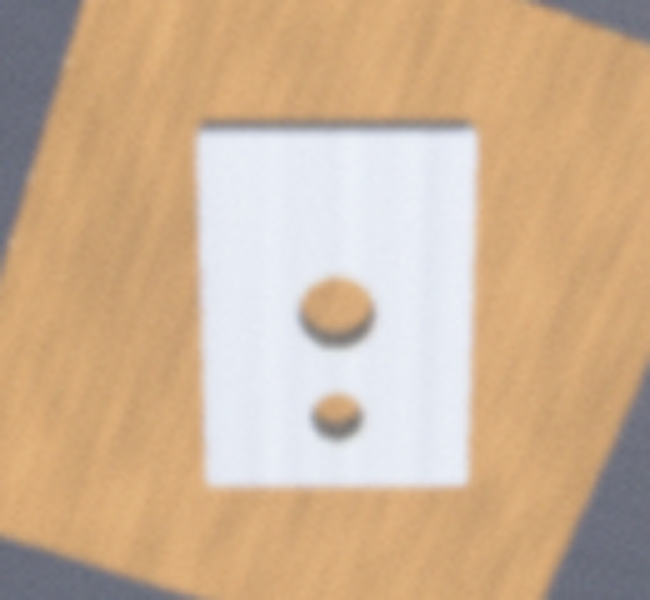

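The plate lies at (0.538, −0.011), yaw 14.5°, parallel to the tool. I'll descend over its long sides.

Request:
jog_arm(steps=[[-0.2, 0.2, -4, 0, 0, 0], [-0.2, 0.2, -8, 0, 0, 0], [-0.2, 0.2, -11, 0, 0, 0], [-0.2, 0.2, -12.5, 0, 0, 0], [-0.2, 0.2, -13.5, 0, 0, 0], [-0.2, 0.2, -14.2, 0, 0, 0], [-0.2, 0.2, -14.4, 0, 0, 0], [-0.2, 0.2, -14.4, 0, 0, 0]])

```text
time: 10.95
ee_pos: [0.538, -0.01, 0.0037]
eef_rot: [0.0, -0.128, 0.992, -0.0]
force: [-0.4, -0.2, 0.5]
opening: 1.003
```

Request:
jog_arm(steps=[[0, 0, 0, 0, 0, 0], [0, 0, 0, 0, 0, 0], [0, 0, 0, 0, 0, 0], [0, 0, 0, 0, 0, 0], [0, 0, 0, 0, 0, 0], [0, 0, 0, 0, 0, 0], [0, 0, 0, 0, 0, 0]], hand=255)

```text
time: 11.82
ee_pos: [0.5379, -0.0101, 0.0041]
eef_rot: [0.0, -0.128, 0.992, -0.0]
force: [-2.3, -0.2, 8.6]
opening: 0.546
```

Request:
jog_arm(steps=[[0, 0, 0.5, 0, 0, 0], [0, 0, 1, 0, 0, 0], [0, 0, 3, 0, 0, 0], [0, 0, 7, 0, 0, 0], [0, 0, 11, 0, 0, 0], [0, 0, 15, 0, 0, 0], [0, 0, 15, 0, 0, 0], [0, 0, 15, 0, 0, 0]])

```text
time: 12.82
ee_pos: [0.5371, -0.0101, 0.1529]
eef_rot: [-0.0, -0.128, 0.992, 0.0]
force: [-0.1, 0.0, -1.8]
opening: 0.543
```

```bash
python3 - <<'E'
from h import *
im,d,a=shot('wrist','w8'); R=a['R'];t=a['t'];s=manip.sense()
v,u=np.mgrid[0:400,0:640]; c=np.stack([(u-a['cx'])/a['fx']*d,(v-a['cy'])/a['fy']*d,d],-1)
X=(c-t)@R-s['ee_pos']
np.save('X8.npy',X)
E
```

```text
12.875 [ 0.5368 -0.0101  0.1523] [-0.001 -0.128  0.992  0.   ] [-0.3 -0.4 -1.4] 0.539
```

View pics/w8.png

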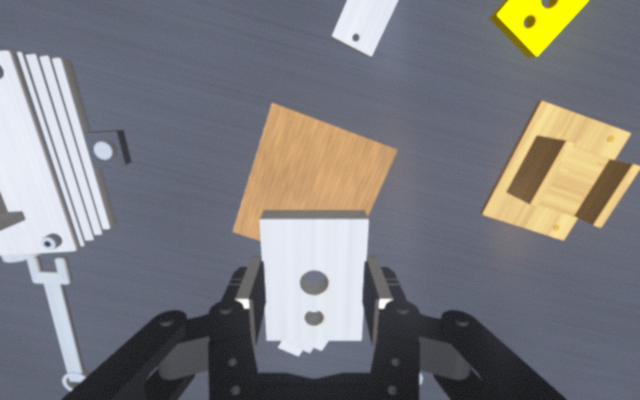

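The plate is held by its long sides: large hole at (314,283), small hole at (314,318). I'll measure its pose in the hand.

```bash
cat >> h.py <<'E'
def held(n,ee,yaw,zt=None):
    a=np.load(n+'.npz');im=a['im'];d=a['d'];R=a['R'];t=a['t']
    v,u=np.mgrid[0:400,0:640]; c=np.stack([(u-a['cx'])/a['fx']*d,(v-a['cy'])/a['fy']*d,d],-1)
    X=(c-t)@R-ee
    m=np.zeros((400,640),bool); m[225:330,275:300]=1; m[225:330,330:355]=1
    P=X[m]; A=np.c_[P[:,:2],np.ones(len(P))]; s,_,_,_=np.linalg.lstsq(A,P[:,2],rcond=None)
    print('top rel z',s[2],'slope',s[:2])
    z=ee[2]+(s[2] if zt is None else zt)
    g=(im.max(-1)<185).astype(np.uint8); out=[]
    for (cu,cv_,r) in ((314,283,22),(314,318,12)):
        w=g[cv_-r:cv_+r,cu-r:cu+r]; cs,_=cv2.findContours(w,0,1)
        k=max(cs,key=cv2.contourArea)[:,0]+[cu-r,cv_-r]
        W=cast(a,k,z)[:,:2]-ee[:2]; (x,y),rad=cv2.minEnclosingCircle((W*1e3).astype(np.float32)); out.append((x,y)); print('hole rel mm',x,y,'dia',2*rad)
    o=np.array(out); e=o[1]-o[0]; print('dist',np.hypot(*e),'yaw',np.arctan2(e[1],e[0]))
    g2=im.min(-1)>150; g2[:205]=0;g2[345:]=0;g2[:,:240]=0;g2[:,390:]=0
    cs,_=cv2.findContours(g2.astype(np.uint8),0,1);k=max(cs,key=cv2.contourArea)[:,0]
    W=(cast(a,k,z)[:,:2]-ee[:2])*1e3; print(cv2.minAreaRect(W.astype(np.float32)))
E
python3 - <<'E'
from h import *
held('w8',np.array([.5368,-.0101,.1523]),.257)
cv2.imwrite('pics/w8z.png',cv2.resize(np.load('w8.npz')['im'][200:360,230:400],None,fx=3.7,fy=3.7,interpolation=2))
E
```

```text
top rel z 0.012426154619917019 slope [-0.09247735 -0.02451155]
hole rel mm -0.20375145971775055 0.15935663878917694 dia 13.601284980773926
hole rel mm 19.009078979492188 5.2153778076171875 dia 9.480706214904785
dist 19.866962614991476 yaw 0.2573243554947477
((1.4459228515625, 0.45587730407714844), (68.77508544921875, 48.74772644042969), 14.594034194946289)
```

View pics/w8z.png

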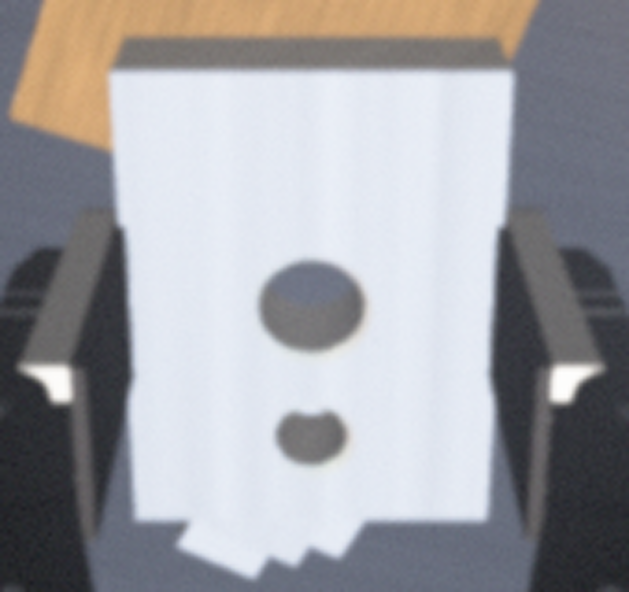

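```bash
python3 - <<'E'
from h import *
def fit(n,boxes,o=(0,0,0)):
    a=np.load(n+'.npz');d=a['d'];R=a['R'];t=a['t']
    v,u=np.mgrid[0:400,0:640]; c=np.stack([(u-a['cx'])/a['fx']*d,(v-a['cy'])/a['fy']*d,d],-1)
    X=(c-t)@R; m=np.zeros((400,640),bool)
    for r0,r1,c0,c1 in boxes: m[r0:r1,c0:c1]=1
    m&=d>0
    P=X[m]; mu=P.mean(0);A=np.c_[P[:,:2]-mu[:2],np.ones(len(P))]; s,_,_,_=np.linalg.lstsq(A,P[:,2],rcond=None)
    print(n,mu.round(4),'slope',s[:2].round(4),'res',np.std(P[:,2]-A@s).round(5))
fit('w7',[(160,222,294,310),(160,222,324,340)])
fit('w4',[(252,335,250,290)])
fit('w3',[(252,335,250,290)])
fit('w8',[(225,330,272,295),(225,330,335,355)])
fit('w8',[(225,270,272,295)]);fit('w8',[(280,330,272,295)])
fit('w8',[(110,200,280,350)])
E
```

```text
w7 [ 0.5369 -0.0118  0.0159] slope [ 0.0001 -0.0023] res 0.00076
w4 [ 0.5196 -0.0146  0.0219] slope [0.0043 0.0012] res 0.00054
w3 [0.4495 0.2035 0.0935] slope [0.0021 0.0044] res 0.00054
w8 [ 0.5345 -0.0116  0.1647] slope [-0.0018 -0.0005] res 0.00055
w8 [ 0.5222 -0.0281  0.1647] slope [-0.0054  0.0012] res 0.00057
w8 [ 0.5525 -0.0213  0.1646] slope [-0.0036 -0.0015] res 0.00053
w8 [ 0.5061 -0.0171  0.0036] slope [ 0.0216 -0.0075] res 0.00106
```

The plate is level in the hand to 0.002 rad, and its large hole is on the TCP axis. Now to carry it over the stud.

Request:
jog_arm(steps=[[0.5, -4, 0.5, 0, 0, 0.02], [1, -9, 0.5, 0, 0, 0.04], [1.6, -14, 0.5, 0, 0, 0.06], [2.4, -19, 0.5, 0, 0, 0.061], [3, -23, 0.5, 0, 0, 0.061], [3.45, -26.4, 0.5, 0, 0, 0.061], [3.45, -26.4, 0.5, 0, 0, 0.061], [3.45, -26.4, 0.5, 0, 0, 0.061]])

```text
time: 13.88
ee_pos: [0.5715, -0.273, 0.1568]
eef_rot: [-0.001, -0.158, 0.987, 0.001]
force: [-0.0, 1.1, -1.4]
opening: 0.54
```

Request:
jog_arm(steps=[[0, 0, -2, 0, 0, 0], [0, 0, -4, 0, 0, 0], [0, 0, -4.5, 0, 0, 0], [0, 0, -4.5, 0, 0, 0], [0, 0, -4.5, 0, 0, 0]])

```text
time: 14.5
ee_pos: [0.5727, -0.2739, 0.1142]
eef_rot: [0.001, -0.158, 0.987, -0.0]
force: [0.7, -0.8, -1.1]
opening: 0.54
```

```bash
python3 - <<'E'
from h import *
shot('wrist','w9');shot('top','t9');im,d,p=shot('scene','s9')
q=manip.sense()['eef_rot'];T=Ro.from_quat([q[1],q[2],q[3],q[0]]).as_matrix();print('yaw',np.arctan2(-T[0,1],T[1,1]),manip.sense()['ee_pos'])
a=cv2.resize(np.load('t9.npz')['im'][140:235,365:450],(380,425),interpolation=2);b=cv2.resize(im[150:250,190:285],(404,425),interpolation=2)
cv2.imwrite('pics/z9.png',np.hstack([a,b]))
E
```

```text
14.55 [ 0.5727 -0.2741  0.1142] [ 0.001 -0.158  0.987 -0.   ] [ 0.6 -0.8 -0.1] 0.537
14.6 [ 0.5725 -0.2741  0.1141] [ 0.001 -0.158  0.987 -0.   ] [ 0.2 -0.1 -1.5] 0.543
14.65 [ 0.5725 -0.2742  0.114 ] [ 0.    -0.158  0.987 -0.   ] [-0.2  1.1 -1.1] 0.542
yaw 0.3171452807616233 [ 0.57247664 -0.27418762  0.11400642]
```

View pics/w9.png

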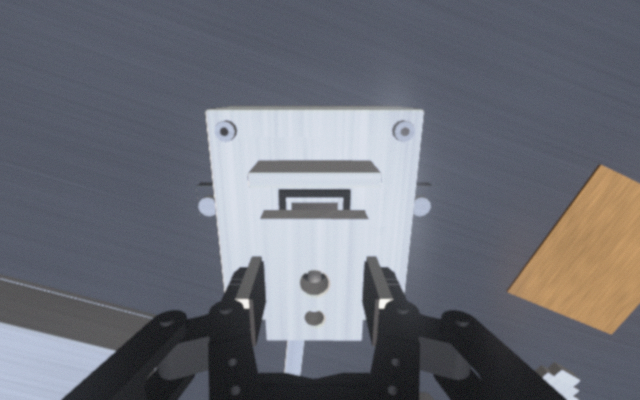

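View pics/z9.png

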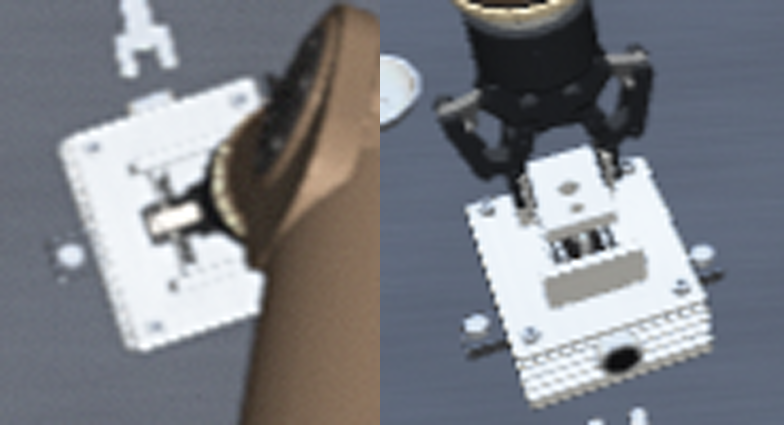

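```bash
python3 - <<'E'
from h import *
a=np.load('w9.npz');im=a['im']
cv2.imwrite('pics/w9z.png',cv2.resize(im[260:335,275:355],None,fx=7,fy=7,interpolation=2))
ee=np.array([.5725,-.2741,.1141])
held('w9',ee,.317,.0113)
# expected stud tip pixel for seat (0.5713,-.274) and for hole axis under TCP
print(proj(a,[[.5713,-.274,.105],[.5725,-.2741,.105],[.5903,-.2678,.0965]]))
E
```

```text
top rel z 0.011873458043174329 slope [-0.13959322 -0.04781883]
hole rel mm 0.01622723415493965 0.5547932386398315 dia 14.242327690124512
hole rel mm 18.827098846435547 6.72791862487793 dia 10.02155590057373
dist 19.797887964323913 yaw 0.3170945380931681
((-1.3717803955078125, 0.3853721618652344), (75.22819519042969, 69.37740325927734), 18.129493713378906)
[[313.83178502 259.21812345]
 [312.95482444 261.06531248]
 [313.79505635 282.79163489]]
```

View pics/w9z.png

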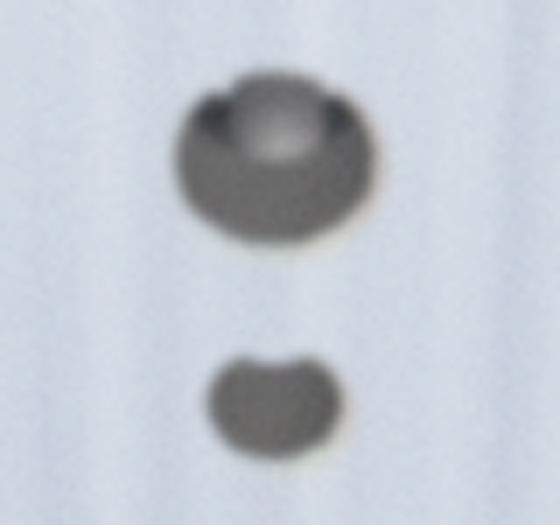

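Through the large hole the dowel shows at about (314,281), against (313.8,282.8) predicted, so the lateral alignment holds. The TCP sits about 1 mm too far in x. I'll correct that while lowering to the stud tip.

Request:
jog_arm(steps=[[-0.1, 0, 0, 0, 0, 0], [-0.1, 0, -0.4, 0, 0, 0], [-0.1, 0, -0.8, 0, 0, 0], [-0.1, 0, -1.2, 0, 0, 0], [-0.1, 0, -1.2, 0, 0, 0], [-0.1, 0, -1.2, 0, 0, 0]])

```text
time: 15.4
ee_pos: [0.5712, -0.2741, 0.1013]
eef_rot: [-0.0, -0.158, 0.987, 0.0]
force: [-0.3, 0.5, -1.2]
opening: 0.539
```

Request:
jog_arm(steps=[[0, 0, -0.2, 0, 0, 0], [0, 0, -0.4, 0, 0, 0], [0, 0, -0.6, 0, 0, 0], [0, 0, -0.6, 0, 0, 0]])

```text
time: 15.9
ee_pos: [0.571, -0.274, 0.0951]
eef_rot: [-0.0, -0.158, 0.987, 0.0]
force: [-0.9, -0.1, -1.6]
opening: 0.546
```

Request:
jog_arm(steps=[[0, 0, -0.2, 0, 0, 0], [0, 0, -0.4, 0, 0, 0], [0, 0, -0.6, 0, 0, 0], [0, 0, -0.6, 0, 0, 0]])

```text
time: 16.4
ee_pos: [0.571, -0.274, 0.0891]
eef_rot: [-0.0, -0.158, 0.987, 0.0]
force: [1.1, 0.7, -0.5]
opening: 0.539
```

Both the stud and the dowel are inside their holes with no contact force. I'll carry on to the seal.

Request:
jog_arm(steps=[[0, 0, -0.3, 0, 0, 0], [0, 0, -0.6, 0, 0, 0], [0, 0, -0.8, 0, 0, 0], [0, 0, -0.8, 0, 0, 0]])

```text
time: 16.9
ee_pos: [0.571, -0.274, 0.0811]
eef_rot: [-0.0, -0.158, 0.987, 0.0]
force: [0.2, -0.1, -1.9]
opening: 0.539
```

Request:
jog_arm(steps=[[0, 0, -0.1, 0, 0, 0], [0, 0, -0.2, 0, 0, 0], [0, 0, -0.3, 0, 0, 0], [0, 0, -0.3, 0, 0, 0]])

```text
time: 17.4
ee_pos: [0.5712, -0.2741, 0.0793]
eef_rot: [0.0, -0.158, 0.987, -0.0]
force: [-3.2, 1.4, 8.8]
opening: 0.542
```

Seal contact at TCP z 79.3 mm, as expected. Now the press: flush should come near 75 mm.

Request:
jog_arm(steps=[[0, 0, -0.1, 0, 0, 0], [0, 0, -0.2, 0, 0, 0], [0, 0, -0.3, 0, 0, 0], [0, 0, -0.3, 0, 0, 0]])

```text
time: 17.9
ee_pos: [0.5713, -0.2741, 0.0765]
eef_rot: [0.0, -0.158, 0.987, -0.0]
force: [-3.0, 1.3, 9.2]
opening: 0.541
```

Request:
jog_arm(steps=[[0, 0, -0.1, 0, 0, 0], [0, 0, -0.15, 0, 0, 0], [0, 0, -0.15, 0, 0, 0]])

```text
time: 18.27
ee_pos: [0.5713, -0.2741, 0.0751]
eef_rot: [0.0, -0.158, 0.987, -0.0]
force: [-3.5, 1.7, 10.6]
opening: 0.54
```

Request:
jog_arm(steps=[[0, 0, -0.1, 0, 0, 0], [0, 0, -0.15, 0, 0, 0], [0, 0, -0.15, 0, 0, 0]])

```text
time: 18.65
ee_pos: [0.5713, -0.2742, 0.075]
eef_rot: [0.001, -0.158, 0.987, -0.0]
force: [-8.7, 3.6, 23.9]
opening: 0.538
```

The plate stopped at 75.0 mm and the force rose to 24 N, so it is on the seat. One small extra push, then relax, release and rise.

Request:
jog_arm(steps=[[0, 0, -0.1, 0, 0, 0], [0, 0, -0.1, 0, 0, 0]])

```text
time: 18.9
ee_pos: [0.5713, -0.2741, 0.0749]
eef_rot: [0.001, -0.158, 0.987, -0.0]
force: [-11.1, 5.4, 32.9]
opening: 0.541
```

Request:
jog_arm(steps=[[0, 0, 0.3, 0, 0, 0], [0, 0, 0.3, 0, 0, 0]])

```text
time: 19.15
ee_pos: [0.5715, -0.2742, 0.0751]
eef_rot: [0.001, -0.158, 0.987, -0.0]
force: [-2.6, 0.7, 9.2]
opening: 0.538
```

Request:
jog_arm(steps=[[0, 0, 0, 0, 0, 0], [0, 0, 0, 0, 0, 0], [0, 0, 0, 0, 0, 0], [0, 0, 0, 0, 0, 0], [0, 0, 0, 0, 0, 0]], hand=0)

```text
time: 19.77
ee_pos: [0.5711, -0.2741, 0.0742]
eef_rot: [-0.0, -0.158, 0.987, 0.0]
force: [0.5, -0.0, -0.3]
opening: 1.003
```

Request:
jog_arm(steps=[[0, 0, 2, 0, 0, 0], [0, 0, 5, 0, 0, 0], [0, 0, 8, 0, 0, 0], [0, 0, 10, 0, 0, 0], [0, 0, 10, 0, 0, 0], [0, 0, 10, 0, 0, 0], [0, 0, 10, 0, 0, 0]])

```text
time: 20.65
ee_pos: [0.5705, -0.2738, 0.1731]
eef_rot: [-0.001, -0.158, 0.987, 0.001]
force: [0.4, 0.1, 0.4]
opening: 1.003
```

```bash
python3 - <<'E'
from h import *
im,d,p=shot('wrist','w10')
cv2.imwrite('pics/w10z.png',cv2.resize(im[120:260,235:385],None,fx=4,fy=4,interpolation=2))
E
```

```text
20.7 [ 0.5706 -0.2739  0.1732] [-0.001 -0.158  0.987  0.   ] [0.2 0.1 1. ] 0.997
```

View pics/w10.png

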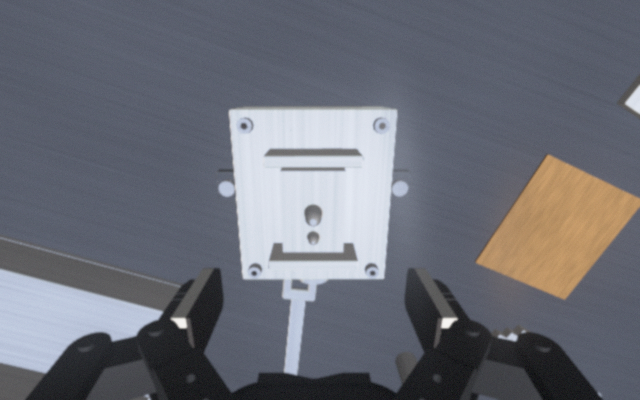

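View pics/w10z.png

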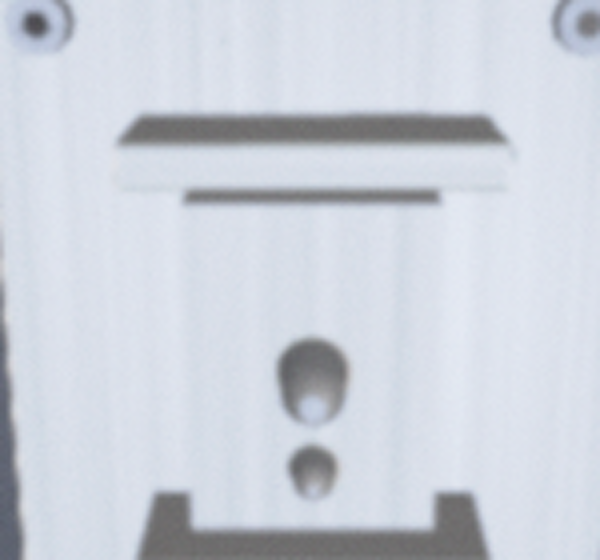

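The plate is on, with the stud and dowel through it. I'll check height and level from depth.

```bash
python3 - <<'E'
from h import *
a=np.load('w10.npz');d=a['d'];R=a['R'];t=a['t']
v,u=np.mgrid[0:400,0:640]; X=(np.stack([(u-a['cx'])/a['fx']*d,(v-a['cy'])/a['fy']*d,d],-1)-t)@R
ax=np.array([np.cos(.318),np.sin(.318)]);ay=np.array([-ax[1],ax[0]]);r=X[...,:2]-[.5713,-.274]
x=r@ax;y=r@ay
hi=(abs(x)<.029)&(abs(y)<.02)&~((abs(y)<.009)&(x>-.012)&(x<.03))&(d>0)
lo=(abs(y)>.04)&(abs(y)<.058)&(abs(x)<.045)&(d>0)
for n,m in (('plate',hi),('deck',lo)):
    A=np.c_[x[m],y[m],np.ones(m.sum())];s=np.linalg.lstsq(A,X[m][:,2],rcond=None)[0];print(n,m.sum(),s.round(4),np.std(X[m][:,2]-A@s))
E
```

```text
plate 5469 [-2.0215  0.0531  0.1561] 0.07898438124173192
deck 16647 [-0.8854 -0.0041  0.1753] 0.07222329150060774
```

```bash
python3 - <<'E'
from h import *
a=np.load('w10.npz');d=a['d'];R=a['R'];t=a['t']
v,u=np.mgrid[0:400,0:640]; X=(np.stack([(u-a['cx'])/a['fx']*d,(v-a['cy'])/a['fy']*d,d],-1)-t)@R
ax=np.array([np.cos(.318),np.sin(.318)]);ay=np.array([-ax[1],ax[0]]);r=X[...,:2]-[.5713,-.274]
x=r@ax;y=r@ay;g=(d>0)&(X[...,2]<.12)&(v<262)
hi=g&(abs(x)<.028)&(abs(y)<.02)&~((abs(y)<.01)&(x>-.014)&(x<.035))
lo=g&(abs(y)>.04)&(abs(y)<.052)&(abs(x)<.045)
for n,m in (('plate',hi),('deck',lo)):
    for k in range(2):
        A=np.c_[x[m],y[m],np.ones(m.sum())];s=np.linalg.lstsq(A,X[m][:,2],rcond=None)[0]
    print(n,m.sum(),s.round(4),np.std(X[m][:,2]-A@s),np.percentile(X[m][:,2],[1,50,99]).round(4))
E
```

```text
plate 2323 [0.0003 0.0001 0.0869] 0.0006279797248909558 [0.0854 0.0869 0.0884]
deck 2931 [0.0005 0.0002 0.0609] 0.0006611778594255289 [0.0594 0.0609 0.0625]
```

The plate top is 26.0 mm above the deck, exactly 14 + 12, so it is flush, and its tilt is under 0.001 rad. Handing in.

```bash
python3 - <<'E'
from h import *
print(order.finish_job(), manip.sense()['time'])
E
```

```text
the job is handed in; nothing more can be done
the job is handed in; nothing more can be done
```

The cover plate is fitted over the stud and dowel, pressed flush and level on the seat. I handed the job in with about 21 s of the 62 s used.

I took the plate from the cradle by its short ends and put it down on the cardboard. Then I gripped it by its long sides, lowered it over the stud and dowel, and pressed it to a firm stop. The seal gave at about 9–11 N, and the final push reached 33 N.

**Last checks:**
- **Height:** the depth image put the plate's top 26.0 mm above the deck, which is exactly flush.
- **Level:** the measured tilt was below 0.001 rad.
- **Position:** the wrist picture shows the stud and dowel through their holes. I did not measure the final centring separately.
- **Robot:** the gripper was open, clear of the work and reading about zero force.

**What did not go as planned:**
- **Set-down on the cardboard:** the fingertips touched the card earlier than I estimated, and the wrist force briefly reached 61 N, below the 120 N limit. I backed off and let the plate drop the last 6 mm or so. It landed flat.
- **Depth fits:** a few of my fits came out wrong at first because they included parts of the gripper. I redid them with those parts excluded.
- **Other items on the bench:** I did not measure their final positions. No move was planned to touch any of them.

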